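Nest the washed sample cups in the tilting stand

TASK

The largest of three steel sample cups is clamped in the tilting stand, leaning back towards you. Nest the other two washed cups in it by size, the medium one first and then the small one inside that, pressing each past its retaining springs until its foot is fully home on the floor of the next larger cup, so that the set stays together when the stand is tipped to pour. Leave the tin, the jar and the beaker where they stand.

Things in the scene. Friction and masses are not known exactly. Their poses are not given: they have to be found in the camera images.
- stand: Grey tilting stand, fixed to the bench: base plate 120 (x) x 124 (y) mm, two uprights 32 mm wide whose tops are 121 mm above the bench, black clamping knobs outside them (140 mm over the knobs in y). Origin: centre of its underside on the bench; its -x side faces the robot at yaw 0.
- cup_large: Largest steel cup, 70 mm across the rim, 70 mm high, clamped by 3 N m in the stand, its mouth leaning 0.40 to 0.56 rad from vertical towards the stand's -x side. Origin: on the cup's axis and on the trunnion axis, 105 mm above the bench; z runs along the cup's axis out of the mouth, y along the trunnions. Rim at z = +32 mm, underside at z = -38 mm.
- large_floor (a point): Centre of the large cup's inner floor, 64 mm below its rim; axes as cup_large. The bore is 66 mm wide at the rim and 63 mm at the floor (faceted within 1 mm). Two opposed spring tongues, on its +y and -y sides 14 mm above the floor, leave 54 mm between their noses.
- cup_medium: Loose steel cup, upright on the bench, 61 mm across the rim, 70 mm high, about 160 g; slightly tapered to 58 mm just above its bevelled foot (foot 6 mm high, 51 mm across underneath); wall 2 mm. Origin: centre of its underside; z out of the mouth. Home in the large cup, its rim stands 6 mm proud of the large rim.
- medium_floor (a point): Centre of the medium cup's inner floor, 6 mm above its underside; axes as cup_medium. The bore is 57 mm wide at the rim and 54 mm at the floor (faceted within 1 mm). Two opposed spring tongues, on its +y and -y sides 14 mm above the floor, leave 45 mm between their noses.
- cup_small: Loose steel cup, upright on the bench, 52 mm across the rim, 70 mm high, 49 mm just above its bevelled foot, wall 2 mm, about 120 g. Origin: centre of its underside; z out of the mouth. Let go early, a cup rests on the springs, rim some 17 mm proud of the next larger rim (6 mm when home); 10 to 20 N along the axis, on both sides of its rim, pushes it past them.
- tin_4: Bystander: low round tin with soil, 100 mm across, 42 mm high; origin at the centre of its underside.
- sample_jar: Bystander: screw-cap sample jar, 54 mm across, 70 mm high; origin at the centre of its underside.
- beaker: Bystander: low glass beaker, 73 mm across, 87 mm high; origin at the centre of its underside.

How it is judged:
By the outcome, as a careful person would: the job done as asked, in the order asked, and still so for the second after the job is handed in, with the robot touching nothing.
It also fails if it takes over 67 s, if anything falls off the work surface, if the arm or the gripper's body presses on something with over 40 N, if the wrist force passes 120 N, or if a joint passes its speed limit or range.

ROBOT

A 6-joint arm with a two-finger parallel gripper is mounted at the origin on a cart in front of the work surface, level with it; the furniture and walls round the work are solid. World frame = base frame: x ahead of the robot, y to its left, z up, the work surface at z = 0. Lengths are in m, angles in rad, forces in N, time in s.
With the tool pointing down it reaches from about 0.225 to 0.875 m from the base axis. Payload 3.4 kg.
Tool frame: the origin (TCP) lies at the very end of the fingers, on their centre line; the grasp point (between the pads) lies 19 mm behind it; z points along the fingers, y is the line along which they close (so a half turn about z gives the same grasp; the last joint's range is limited). The gripper opens to 85 mm and grips with 20 to 120 N. Pads are 22 mm wide; open, the fingers measure 114 mm over their backs; the gripper's body (76 mm by 85 mm) begins 54 mm behind the grasp point. The pads swing forward as they close: fully open they stand 13 mm farther back than shut.
Start: joints at [-1.403, 0.276, 1.505, -0, 1.361, -0.121], TCP at [0.164, -0.551, 0.231] pointing down, gripper open.
Joint ranges: [-2.89, 2.89], [-0.75, 2.08], [0.22, 2.7], [-1.18, 4.32], [0.11, 2.71], [-2.7, 2.7]. Speed limits (rad/s): [2.57, 2.57, 3.14, 3.14, 3.14, 3.14].

INTERFACE

Orientations are given as a unit quaternion [w, x, y, z].
In Python, from rig import manip gives the robot as it stands. The module is installed in compiled form; this text tells all that it offers.
- The arm moves only by the tool play_rows, never from a script. Its argument "motion" is a list of rows, each a list of 5 numbers: the shift along the tool's x, y, z in units of 40 mm (1.0 is 40 mm), then the turn about the tool's z in units of 10 degrees (1.0 is 10 degrees), then the finger opening in mm, from 0 to 85.4. A call has 1 to 5 rows; each row is the pose to reach, as a shift and turn from the pose commanded when the call began, along the tool's axes at that moment; what a row does not reach only later rows make up. A row lasts 1/8 s, in which the tool goes at most 62.5 mm and 10.7 degrees, less where a joint would pass 70% of its speed; a pose out of reach is approached as far as the arm can. A call with a gripper value outside its range is refused whole. The fingers move at their own pace and stop on an object; "newtons" is the grip in N (left out, the last holds). Time passes only in rows, so rows that repeat a pose let the fingers close. It gives the time, the measured TCP pose, the force, the opening and the grip force at its end, in the units of the state.
- manip.get_state(): the state, without advancing time (a new reading comes with each control period).
- manip.get_image(name): name is "scene" or "top"; returns a dict with "img" (480x640x3 uint8, red, green, blue), "range_z" (480x640 float32, m along the optical axis (not along the pixel's ray), 0 where there is no reading), "fx", "fy", "cx", "cy" (pixels), "D" ([k1, k2, p1, p2, k3] as OpenCV has them; the pictures are not rectified), "R" (3x3) and "t" (3): a world point X has camera coordinates R X + t. Camera axes: x right, y down, z forward; pixel columns grow to the right and rows downward; lengths in m; the calibration is good to about 2 mm. A picture is of the moment at which its call begins.
- manip.sign_off(): hands the job in; it is judged then, once.
The state is a dict: "clock": time; "qpos": joint angles; "qd": joint speeds; "effort": joint torques, N m; "position": TCP position; "ee_rot": TCP orientation; "contact_force": force on the tool from outside, world axes, zero at the start; "moment": the same for the moment, N m; "width": finger opening in m; "gripper_force": force on a finger pad.
Only numpy, scipy, OpenCV 4.12 (cv2) and the standard library are available. Lean on these libraries where they do the work, as an engineer would, in place of code of your own. Each camera call takes 0.05 s, during which the arm holds its last target. There are 200 camera calls.

## Working session

There is one attempt and no reset: what is moved stays moved. The work goes in short steps, Python scripts to look and compute and a tool call to move; the robot and the scene stay as the last step left them, time stands still between calls to the robot, and variables do not carry over. Pictures are saved under pics/ and viewed, at most 10 in all, crops included, and the job is handed in when it is done.

Besides the shell and the picture viewer there is one more tool, called after "Request:" as name(argument=value, ...) on one line, values as JSON. play_rows: Moves the arm, as the interface text tells. Its arguments: {"type":"object","properties":{"motion":{"type":"array","items":{"type":"array","items":{"type":"number"}}},"newtons":{"type":"number"}},"required":["motion"]}

```bash
mkdir -p pics; ls
cat > h.py <<'E'
import numpy as np, cv2
from rig import manip
from scipy.spatial.transform import Rotation as Ro
def grab(n,save=None):
    d=manip.get_image(n)
    d['K']=np.array([[d['fx'],0,d['cx']],[0,d['fy'],d['cy']],[0,0,1.]])
    if save: cv2.imwrite('pics/'+save,d['img'][:,:,::-1])
    return d
def ray(d,uv):
    p=cv2.undistortPoints(np.array(uv,float).reshape(-1,1,2),d['K'],np.array(d['D'],float))[:,0]
    R=np.array(d['R']);v=np.c_[p,np.ones(len(p))]@R
    return -R.T@np.array(d['t']),v   # v has camera depth 1
def plane(d,uv,z):
    c,v=ray(d,uv); return c+v*((z-c[2])/v[:,2])[:,None]
def cloud(d):
    H,W=d['range_z'].shape;u,v=np.meshgrid(np.arange(W),np.arange(H))
    c,r=ray(d,np.stack([u,v],-1).reshape(-1,2)); P=c+r*d['range_z'].reshape(-1,1)
    P[d['range_z'].ravel()==0]=np.nan
    return P.reshape(H,W,3)
E
python3 - <<'E'
from h import *
for n in('scene','top'):
    d=grab(n,n+'0.png');print(n,-np.array(d['R']).T@d['t'],np.round(d['R'],2).tolist(),d['fx'],d['D'])
print(manip.get_state())
E
```

```text
pics
scene [-0.04305668  0.58390948  0.62446878] [[-0.72, -0.69, -0.01], [-0.38, 0.41, -0.83], [0.58, -0.6, -0.56]] 451.0447485466929 [-0.01273819  0.          0.          0.          0.        ]
top [0.33428488 0.00290781 1.13435605] [[-0.03, -1.0, 0.01], [-0.99, 0.03, -0.17], [0.17, -0.01, -0.99]] 480.7160674108388 [0.00957812 0.         0.         0.         0.        ]
{'clock': 0.1, 'qpos': array([-1.40297286e+00,  2.76574514e-01,  1.50600366e+00, -1.35031081e-05,
        1.36072080e+00, -1.21008584e-01]), 'qd': array([ 0.00012925, -0.00110042, -0.00181003,  0.00012594,  0.00063941,
       -0.00130426]), 'effort': array([ 1.71157066e-03, -4.17697942e+01, -2.46405566e+01, -1.02440015e-04,
        5.75718965e-03, -4.00391613e-07]), 'position': array([ 0.16368477, -0.55071652,  0.23050298]), 'ee_rot': array([-8.52768573e-04,  9.89589553e-01,  1.43915907e-01, -2.65685064e-05]), 'contact_force': array([ 0.05111329, -0.31139762,  0.17475237]), 'moment': array([0.0073574 , 0.00236674, 0.01236149]), 'gripper_force': 0.0, 'width': 0.0854291658510811}
```

View pics/scene0.png

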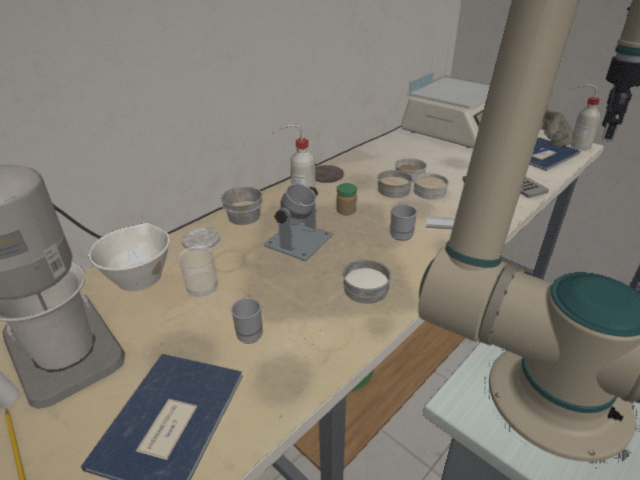

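View pics/top0.png

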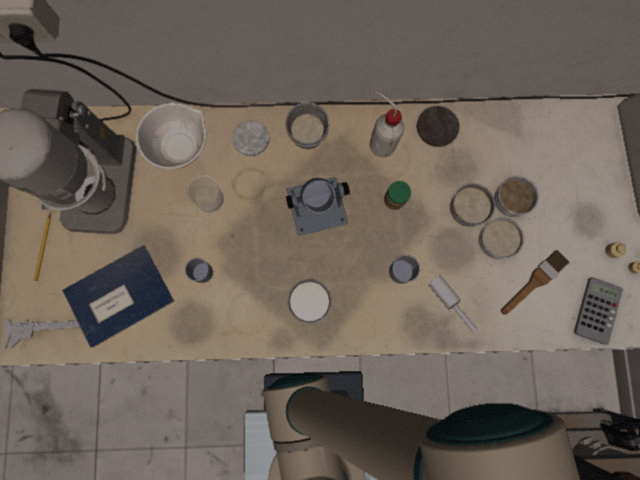

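The scene view shows loose cups at about (248,320) and (403,222), with the stand at (300,225). In the top view the cups are at (199,271) and (404,269), the stand at (318,205), the tin at (310,301), the jar at (397,195) and the beaker at (205,193). Next I'll measure them.

Run:
```python
from h import *
d=grab('top');s=grab('scene');C=cloud(d);S=cloud(s)
allp=np.vstack([C.reshape(-1,3),S.reshape(-1,3)])
def circ(P):
    A=np.c_[2*P[:,:2],np.ones(len(P))];x=np.linalg.lstsq(A,(P[:,:2]**2).sum(1),rcond=None)[0]
    return x[:2],np.sqrt(x[2]+x[0]**2+x[1]**2)
for n,uv,us in(('L',(199,271),(248,320)),('R',(404,269),(403,222)),('tin',(310,301),(367,282)),('jar',(397,195),(346,198)),('beaker',(205,193),(200,270))):
    g=plane(d,[uv],0.05)[0]
    print(n,g,plane(s,[us],.05)[0])
    for nm,cl in(('top',C),('scene',S)):
        P=cl.reshape(-1,3);q=P[(np.hypot(*(P[:,:2]-g[:2]).T)<.055)&(P[:,2]>.02)&(P[:,2]<.12)]
        if len(q)<10: continue
        zt=np.percentile(q[:,2],98);rim=q[q[:,2]>zt-.006]
        c,r=circ(rim);print('  ',nm,len(q),'ztop',zt.round(4),'n',len(rim),'c',c.round(4),'r',r.round(4), 'res',np.std(np.hypot(*(rim[:,:2]-c).T)).round(4))
# rim contours by colour in top
crops=[]
for (u,v) in((199,271),(404,269),(318,205)):
    crops.append(cv2.resize(d['img'][v-32:v+32,u-32:u+32],(266,266),interpolation=cv2.INTER_CUBIC))
for (u,v) in((248,320),(403,222),(298,215)):
    crops.append(cv2.resize(s['img'][v-32:v+32,u-32:u+32],(266,266),interpolation=cv2.INTER_CUBIC))
m=np.vstack([np.hstack(crops[:3]),np.hstack(crops[3:])]);cv2.imwrite('pics/crops.png',np.clip(m[:,:,::-1].astype(float)*1.6,0,255).astype(np.uint8))
```

```text
L [0.46438081 0.25112852 0.05      ] [0.45968494 0.258488   0.05      ]
   top 313 ztop 0.0731 n 87 c [0.4663 0.2523] r 0.0249 res 0.0009
   scene 1028 ztop 0.0718 n 190 c [0.4682 0.2537] r 0.025 res 0.001
R [ 0.45667907 -0.2132679   0.05      ] [ 0.44802018 -0.19840223  0.05      ]
   top 347 ztop 0.0729 n 103 c [ 0.4562 -0.2132] r 0.0293 res 0.0008
   scene 709 ztop 0.0721 n 133 c [ 0.4594 -0.2111] r 0.0293 res 0.0014
tin [0.39016333 0.0019249  0.05      ] [0.37107276 0.03175239 0.05      ]
   top 1382 ztop 0.044 n 254 c [0.3914 0.004 ] r 0.0474 res 0.0013
   scene 1470 ztop 0.0437 n 302 c [0.3935 0.0056] r 0.047 res 0.0016
jar [ 0.63037195 -0.20719339  0.05      ] [ 0.62385837 -0.19385313  0.05      ]
   top 542 ztop 0.0737 n 352 c [ 0.633 -0.209] r 0.0185 res 0.0061
   scene 493 ztop 0.0728 n 178 c [ 0.6333 -0.2075] r 0.0195 res 0.0063
beaker [0.64645853 0.23960572 0.05      ] [0.64527749 0.23586837 0.05      ]
   top 819 ztop 0.0874 n 134 c [0.6432 0.2373] r 0.0349 res 0.001
   scene 1495 ztop 0.0876 n 226 c [0.6457 0.2382] r 0.0348 res 0.0015
```

View pics/crops.png

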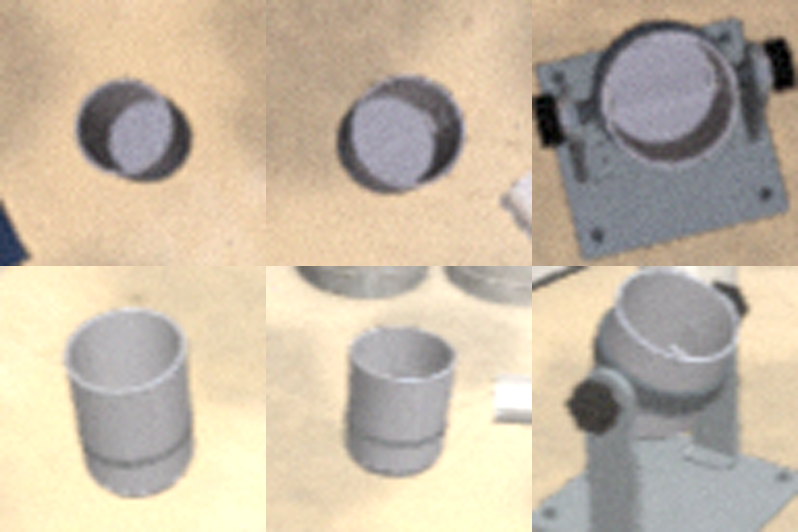

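The crops show the left cup in the top view is the small one (r≈25 mm). The right one is the medium (r≈29.5 mm), with a tongue visible at its right, near top pixel (410,266). The stand's knobs are at top pixels (290,201) and (345,188). Now for the large cup's rim and the trunnion axis.

Run:
```python
from h import *
d=grab('top');s=grab('scene')
def knob(d,box):
    u0,v0,u1,v1=box;g=d['img'][v0:v1,u0:u1].max(2);m=(g<50).astype(np.uint8)
    n,l,st,c=cv2.connectedComponentsWithStats(m)
    o=[(int(st[i,4]),(c[i]+[u0,v0]).round(1).tolist()) for i in range(1,n) if st[i,4]>8];return sorted(o)[::-1][:3]
print(knob(d,(282,185,300,215)),knob(d,(336,175,356,202)))
print(knob(s,(270,200,290,230)),knob(s,(302,175,322,205)))
Pt=cloud(d);Ps=cloud(s)
A=np.vstack([Pt.reshape(-1,3),Ps.reshape(-1,3)]);g=plane(d,[(318,200)],.105)[0];print('approx',g)
q=A[(np.hypot(*(A[:,:2]-g[:2]).T)<.11)]
pl=q[(q[:,2]>.006)&(q[:,2]<.022)]
r=cv2.minAreaRect(pl[:,:2].astype(np.float32));print('plate',r,np.median(pl[:,2]))
# rim: colour edge ellipse in top: bright interior+rim mask -> floor/rim circles; use scene/top bright rim points
from scipy.optimize import least_squares
up=q[(q[:,2]>.1)&(q[:,2]<.2)&(np.hypot(*(q[:,:2]-g[:2]).T)<.06)]
np.save('up.npy',up);print(len(up),up.min(0),up.max(0))
def axis(p,yaw): return np.array([-np.sin(p)*np.cos(yaw),-np.sin(p)*np.sin(yaw),np.cos(p)])
# floor points (seen only inside bore): fit plane by RANSAC on top-view points in bright floor
H=Pt[190:202,308:322].reshape(-1,3);H=H[~np.isnan(H[:,0])]
c=np.median(H,0);u,sv,vt=np.linalg.svd(H-H.mean(0));n=vt[2]*np.sign(vt[2][2]);print('floor c',c,'n',n,'tilt',np.arccos(n[2]),'az',np.arctan2(-n[1],-n[0]),sv)
```

```text
[(64, [289.6, 201.5]), (9, [298.1, 198.4])] [(61, [345.3, 188.1]), (54, [337.7, 193.8])]
[(91, [280.6, 216.6])] []
approx [ 0.60841788 -0.02141972  0.105     ]
plate ((0.6043030023574829, -0.030182301998138428), (0.1748698353767395, 0.18669714033603668), 19.8489933013916) 0.01195194856532078
1390 [ 0.57467649 -0.07943961  0.10003934] [0.65761492 0.0382153  0.15031388]
floor c [ 0.62740565 -0.01361683  0.07360486] n [-0.35555263 -0.09762731  0.92954356] tilt 0.3776233448275105 az 0.26797484157842044 [0.11980274 0.10099314 0.02345053]
```

Run:
```python
from h import *
from scipy.optimize import least_squares
d=grab('top');s=grab('scene');Pt=cloud(d);Ps=cloud(s)
k=plane(d,[(289.6,201.5),(345.3,188.1)],.108);mid=k.mean(0);dy=k[0]-k[1]
print('knobs',k.round(4),'mid',mid,'sep',np.linalg.norm(dy),'yaw',np.arctan2(-dy[0],dy[1]))
print('scene knob L',plane(s,[(280.6,216.6)],.105))
for nm,C,f in(('top',Pt,d),('scene',Ps,s)):
    P=C.reshape(-1,3);pl=P[(np.abs(P[:,2]-.011)<.004)&(np.hypot(*(P[:,:2]-[.6,-.025]).T)<.09)]
    print(nm,'plate n',len(pl),np.median(pl[:,2]))
    # colour mask of plate
    hsv=cv2.cvtColor(f['img'],cv2.COLOR_RGB2HSV)
    m=(np.abs(C[:,:,2]-.011)<.005)&(np.hypot(C[:,:,0]-.6,C[:,:,1]+.025)<.1)&(hsv[:,:,0]>85)&(hsv[:,:,0]<130)
    m=cv2.morphologyEx(m.astype(np.uint8),cv2.MORPH_OPEN,np.ones((2,2)))
    q=C[m>0];r=cv2.minAreaRect(q[:,:2].astype(np.float32));print('  rect',np.round(r[0],4),np.round(r[1],4),r[2],len(q))
# plane of rim: cylinder fit (taper inner/outer) using points above z .1 near
ex=lambda yaw:np.array([np.cos(yaw),np.sin(yaw),0])
up=np.vstack([Pt.reshape(-1,3),Ps.reshape(-1,3)]);up=up[(up[:,2]>.06)&(up[:,2]<.17)&(np.hypot(*(up[:,:2]-[.61,-.022]).T)<.042)]
def loc(x):
    o=np.array([x[0],x[1],.105]);z=-np.sin(x[2])*ex(x[3])+np.cos(x[2])*np.array([0,0,1]);v=up-o;h=v@z;r=np.linalg.norm(v-np.outer(h,z),axis=1);return h,r
def res(x):
    h,r=loc(x)
    inn=np.abs(r-(.0315+.0015*(h+.032)/.064)) ; out=np.abs(r-.0345); fl=np.hypot(h+.032,np.maximum(r-.0315,0))
    rim=np.maximum(h-.032,0)
    return np.minimum(np.minimum(np.minimum(inn,out)+rim,fl),.01)
best=None
for t in(.4,.48,.56):
    f=least_squares(res,[mid[0],mid[1],t,.23],loss='soft_l1',f_scale=.002)
    print(f.x,f.cost,np.median(res(f.x)))
    h,r=loc(f.x);print('  h max',np.percentile(h[r<.04],[90,95,98,99.5]))
```

```text
knobs [[ 0.6058  0.0412  0.108 ]
 [ 0.6332 -0.0825  0.108 ]] mid [ 0.61949655 -0.0206488   0.108     ] sep 0.12665025228189652 yaw 0.21796345014849655
scene knob L [[0.61053998 0.04070517 0.105     ]]
top plate n 1168 0.011087958482303817
  rect [ 0.6179 -0.022 ] [0.1164 0.1198] 12.870997428894043 1131
scene plate n 1120 0.012364398449549285
  rect [ 0.6165 -0.0164] [0.1164 0.116 ] 13.365870475769043 1002
[ 0.62064427 -0.01943835  0.39275411  0.23733651] 0.001601275288220923 0.0007903363439477964
  h max [0.03124925 0.03263114 0.0335557  0.03478809]
[ 0.62064713 -0.01943951  0.39311471  0.23505261] 0.0016012809356616494 0.0007921698722232334
  h max [0.03126613 0.03264361 0.03356154 0.03480269]
[ 0.6206473  -0.01943886  0.39310991  0.23513114] 0.0016012808233497994 0.0007923567236394688
  h max [0.03126557 0.03264309 0.03356229 0.03480217]
```

Run:
```python
from h import *
ims=[grab('top')['img'].astype(float) for _ in range(6)];im=np.mean(ims,0)
sm=[grab('scene')['img'].astype(float) for _ in range(6)];sm=np.mean(sm,0)
def cr(im,u,v,r):
    c=im[v-r:v+r,u-r:u+r].mean(2);c=np.clip((c-50)/(170-50)*255,0,255);return cv2.resize(c.astype(np.uint8),(390,390),interpolation=cv2.INTER_CUBIC)
cv2.imwrite('pics/c2.png',np.hstack([cr(im,404,269,20),cr(sm,403,215,20)]))
d=grab('top')
m=plane(d,[(413.1,266.4)],.022)[0]-[.457,-.2125,.022];print('med tongue',m,np.arctan2(-m[0],m[1]),np.arctan2(m[0],-m[1]))
```

```text
med tongue [ 8.37126195e-03 -2.79297156e-02  2.08166817e-17] -2.850387253966721 0.2912053996230722
```

View pics/c2.png

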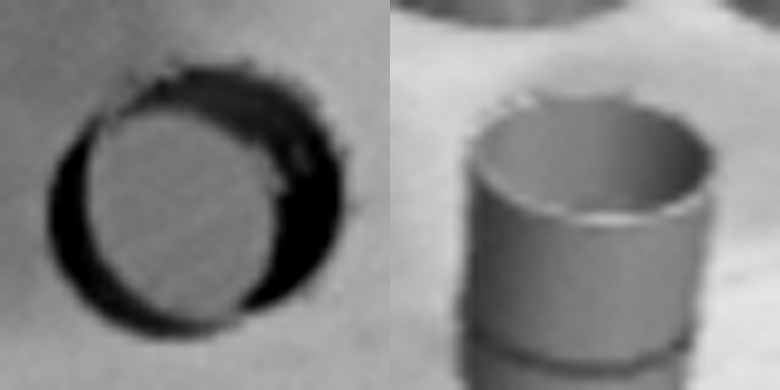

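The contrast crop shows the medium cup's tongue at top pixel (413,266), so its y-axis yaw is about 0.3 rad. The tool's closing line is already at 0.289. I'll move above the medium cup.

```bash
cat >> h.py <<'E'
def to(x,y,z,yaw=None):
    s=manip.get_state();q=s['ee_rot'];R=Ro.from_quat([q[1],q[2],q[3],q[0]]).as_matrix()
    cur=np.arctan2(R[0,1],-R[1,1]) # line yaw, -y_t=(-sin,cos)
    d=R.T@(np.array([x,y,z])-s['position'])/.040
    t=0 if yaw is None else -np.degrees(yaw-cur)/10
    print('pos',s['position'].round(4),'yaw',cur.round(4),'units',d.round(3),'turn',round(t,3),'w',s['width'].round(4),'t',s['clock'])
E
python3 -c "
from h import *
to(.457,-.2125,.150,.30)"
```

```text
Traceback (most recent call last):
  File "h.py", line 25, in to
    print('pos',s['position'].round(4),'yaw',cur.round(4),'units',d.round(3),'turn',round(t,3),'w',s['width'].round(4),'t',s['clock'])
                                                                                                   ^^^^^^^^^^^^^^^^
AttributeError: 'float' object has no attribute 'round'
```

```bash
sed -i "s/s\['width'\].round(4)/round(s['width'],4)/" h.py
python3 -c "
from h import *
to(.457,-.2125,.150,.30)"
```

```text
pos [ 0.1637 -0.5512  0.2313] yaw 0.2887 units [ 9.439 -6.03   2.033] turn -0.064 w 0.0853 t 1.05
```

Request:
play_rows(motion=[[1.2,-0.75,0.2,0,85],[2.4,-1.5,0.4,0,85],[3.6,-2.3,0.6,0,85],[4.8,-3.05,0.9,0,85],[6.0,-3.8,1.2,0,85]], newtons=30)

```text
clock: 1.68
position: [0.3516, -0.3359, 0.1833]
ee_rot: [0.001, 0.99, 0.144, 0.0]
contact_force: [0.4, 0.1, -0.5]
width: 0.0847
gripper_force: 0.0
```

Request:
play_rows(motion=[[1.2,-0.75,0.3,0,85],[2.4,-1.6,0.6,0,85],[3.44,-2.23,0.83,0,85],[3.44,-2.23,0.83,0,85]])

```text
clock: 2.17
position: [0.4584, -0.2098, 0.1495]
ee_rot: [-0.001, 0.989, 0.146, -0.0]
contact_force: [-0.4, -0.1, 0.5]
width: 0.0847
gripper_force: 0.0
```

Run:
```python
from h import *
to(.457,-.2125,.053)
d=grab('top','t1.png');s=grab('scene')
c=np.hstack([cv2.resize(d['img'][215:315,350:450],(400,400),interpolation=3),cv2.resize(s['img'][160:260,350:450],(400,400),interpolation=3)])
cv2.imwrite('pics/a1.png',c[:,:,::-1])
```

```text
pos [ 0.4584 -0.2098  0.1495] yaw 0.2938 units [-0.052  0.058  2.411] turn 0 w 0.0847 t 2.175
```

View pics/a1.png

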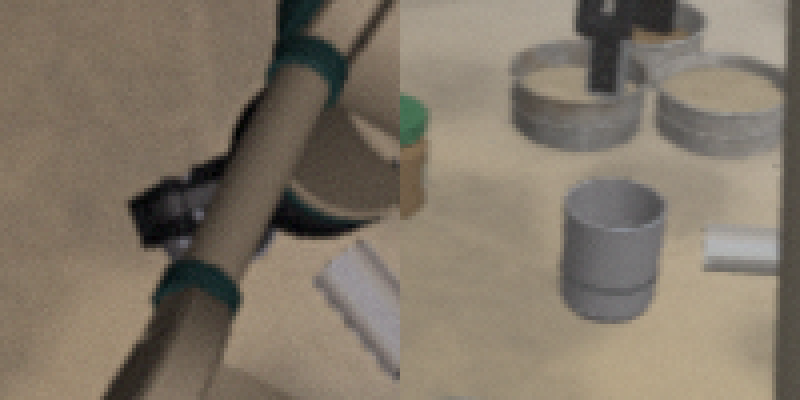

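The scene half (right) shows a fingertip above the medium cup, at about scene pixel (400,182). In the top view the arm hides the cup. I'll use depth to find the real fingertip height.

Run:
```python
from h import *
s=grab('scene');C=cloud(s)
q=C.reshape(-1,3);q=q[(q[:,2]>.1)&(q[:,2]<.19)&(np.hypot(*(q[:,:2]-[.4584,-.2098]).T)<.08)]
i=np.argsort(q[:,2])[:12];print(q[i].round(4));print(len(q))
to(.457,-.2125,.055)
```

```text
[[ 0.4664 -0.2546  0.165 ]
 [ 0.4449 -0.1651  0.165 ]
 [ 0.4646 -0.256   0.165 ]
 [ 0.4739 -0.2532  0.1656]
 [ 0.4411 -0.1671  0.1656]
 [ 0.4485 -0.1663  0.1657]
 [ 0.4469 -0.1677  0.1658]
 [ 0.4515 -0.163   0.1659]
 [ 0.475  -0.2507  0.1661]
 [ 0.4679 -0.2566  0.1663]
 [ 0.4417 -0.164   0.1666]
 [ 0.4709 -0.2528  0.1667]]
185
pos [ 0.4567 -0.213   0.1502] yaw 0.289 units [ 0.011 -0.012  2.381] turn 0 w 0.085 t 2.325
```

Request:
play_rows(motion=[[0,0,1.2,0,85],[0,0,2.0,0,85],[0,0,2.4,0,85],[0,0,2.4,0,50],[0,0,2.4,0,50]], newtons=30)

```text
clock: 2.95
position: [0.4571, -0.2135, 0.0551]
ee_rot: [0.0, 0.99, 0.143, 0.0]
contact_force: [0.3, 0.4, -1.6]
width: 0.0591
gripper_force: 32.5
```

Request:
play_rows(motion=[[0,0,0,0,50],[0,0,0,0,50],[0,0,0,0,50]])

```text
clock: 3.32
position: [0.4577, -0.213, 0.0549]
ee_rot: [0.001, 0.99, 0.144, 0.001]
contact_force: [-0.8, -0.3, 2.4]
width: 0.0591
gripper_force: 32.9
```

Request:
play_rows(motion=[[0,0,-0.5,0,50],[0,0,-1.5,0,50],[0,0,-3.0,0,50],[0,0,-4.5,0,50],[0,0,-4.6,0,50]])

```text
clock: 3.95
position: [0.4595, -0.2138, 0.2429]
ee_rot: [0.003, 0.99, 0.144, 0.004]
contact_force: [0.1, -0.7, -2.3]
width: 0.0589
gripper_force: 33.3
```

Run:
```python
from h import *
s=grab('scene','s2.png');C=cloud(s)
st=manip.get_state();p=st['position'];print(st['width'])
q=C.reshape(-1,3);q=q[(np.hypot(*(q[:,:2]-p[:2]).T)<.06)&(q[:,2]>.12)]
print(q[:,2].min());
for z in np.arange(.165,.26,.01):
    k=q[np.abs(q[:,2]-z)<.005]
    if len(k)>5: print(z.round(3),len(k),np.median(k[:,:2],0).round(4))
# stand frame targets
O=np.array([.6195,-.0200,.105]);th=.40;yaw=.227
ex=np.array([np.cos(yaw),np.sin(yaw),0]);a=-np.sin(th)*ex+np.cos(th)*np.array([0,0,1])
rim=O+.032*a;print('rim',rim,'axis',a)
foot=O+.034*a; to(*(foot+[0,0,.055+.03]),.227)
```

```text
0.05879306666072974
0.18827189766243857
0.195 78 [ 0.4508 -0.1889]
0.205 109 [ 0.4463 -0.1899]
0.215 112 [ 0.4482 -0.1894]
0.225 114 [ 0.4472 -0.1899]
0.235 119 [ 0.4483 -0.1895]
0.245 142 [ 0.4537 -0.1976]
0.255 198 [ 0.452  -0.2033]
rim [ 0.6073583  -0.0228045   0.13447395] axis [-0.37942818 -0.08764074  0.92106099]
pos [ 0.4581 -0.2129  0.2406] yaw 0.2891 units [ 4.911 -3.496  0.485] turn 0.356 w 0.0588 t 4.0
```

Request:
play_rows(motion=[[1.0,-0.7,0,0.07,50],[2.1,-1.5,0,0.15,50],[3.2,-2.3,0.1,0.22,50],[4.2,-3.0,0.2,0.3,50],[4.91,-3.5,0.4,0.36,50]])

```text
clock: 4.62
position: [0.6053, -0.0201, 0.2191]
ee_rot: [-0.001, 0.994, 0.113, -0.002]
contact_force: [-0.2, -0.1, -1.2]
width: 0.0589
gripper_force: 33.3
```

Request:
play_rows(motion=[[0,0,0,0,50],[0,0,0,0,50]])

```text
clock: 4.88
position: [0.604, -0.0224, 0.22]
ee_rot: [-0.0, 0.994, 0.113, -0.002]
contact_force: [-0.5, -0.9, -1.7]
width: 0.059
gripper_force: 33.3
```

Run:
```python
from h import *
s=grab('scene');t=grab('top')
O=np.array([.6195,-.0200,.105]);th=.40;yaw=.227
ex=np.array([np.cos(yaw),np.sin(yaw),0]);a=-np.sin(th)*ex+np.cos(th)*np.array([0,0,1])
for k in(.034,.020): to(*(O+k*a+[0,0,.055]),.227)
c=np.hstack([cv2.resize(s['img'][145:265,240:360],(400,400),interpolation=3),cv2.resize(t['img'][145:265,258:378],(400,400),interpolation=3)])
cv2.imwrite('pics/a2.png',c[:,:,::-1])
```

```text
pos [ 0.6044 -0.0231  0.2213] yaw 0.2251 units [0.055 0.01  0.75 ] turn -0.011 w 0.0591 t 4.975
pos [ 0.6044 -0.0231  0.2213] yaw 0.2251 units [0.192 0.01  1.072] turn -0.011 w 0.0591 t 4.975
```

View pics/a2.png

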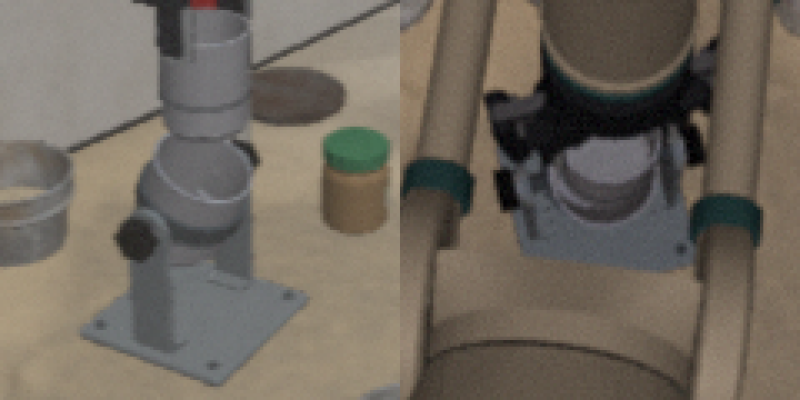

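The scene half shows the medium cup hanging upright just above the mouth (foot at scene pixel ≈(302,185)). It looks well aligned in both views. I'll lower it into the mouth.

Request:
play_rows(motion=[[0.04,0,0.3,0,50],[0.08,0,0.6,0,50],[0.08,0,0.85,0,50],[0.08,0,1.06,0,50],[0.08,0,1.06,0,50]])

```text
clock: 5.6
position: [0.6079, -0.0216, 0.1787]
ee_rot: [-0.0, 0.994, 0.113, -0.001]
contact_force: [0.8, -0.1, -1.7]
width: 0.0589
gripper_force: 33.3
```

Request:
play_rows(motion=[[-0.1,0,0.0,0,50],[-0.2,0,0.0,0,50],[-0.32,0,0.02,0,50],[-0.43,0,0.05,0,50],[-0.54,0,0.09,0,50]], newtons=25)

```text
clock: 6.22
position: [0.5903, -0.0265, 0.1787]
ee_rot: [0.001, 0.994, 0.113, 0.004]
contact_force: [2.9, 0.9, 10.4]
width: 0.059
gripper_force: 34.3
```

Run:
```python
from h import *
s=grab('scene');to(.6,0,.2)
print(manip.get_state()['contact_force'],manip.get_state()['moment'])
c=cv2.resize(s['img'][145:245,250:350],(500,500),interpolation=3)
cv2.imwrite('pics/a3.png',c[:,:,::-1])
```

```text
pos [ 0.5899 -0.0265  0.1788] yaw 0.2257 units [ 0.399 -0.589 -0.528] turn 0 w 0.0595 t 6.275
[2.32776786 0.57423759 5.617277  ] [ 0.08605405 -0.59424383  0.02842102]
```

View pics/a3.png

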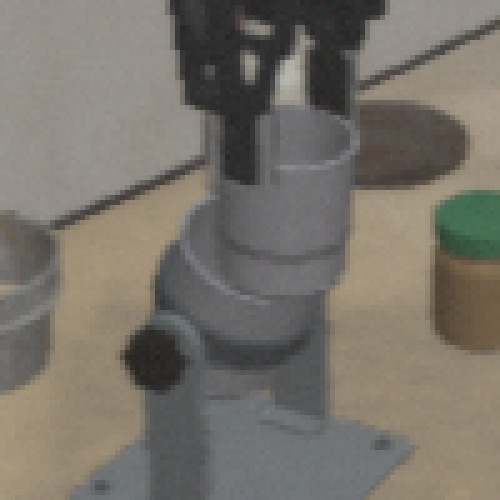

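The foot caught on the near lip: in the crop, the cup's bottom edge sits over the rim at about (300,290), because the lower lip dips more than I allowed for. I'll raise it, check how it sits in the grip, and enter deeper before tilting.

Request:
play_rows(motion=[[0,0,-0.4,0,50],[0.1,0,-0.8,0,50],[0.3,0,-0.9,0,50],[0.52,0,-0.9,0,50],[0.52,0,-0.9,0,50]], newtons=30)

```text
clock: 6.9
position: [0.608, -0.0216, 0.2111]
ee_rot: [-0.0, 0.994, 0.113, -0.001]
contact_force: [-0.3, -0.5, -2.6]
width: 0.0594
gripper_force: 33.3
```

```bash
cat >> h.py <<'E'
def held(r0,zmin=.13):
    s=grab('scene');C=cloud(s);p=manip.get_state()['position']
    q=C.reshape(-1,3);hsv=cv2.cvtColor(s['img'],cv2.COLOR_RGB2HSV).reshape(-1,3)
    m=(np.hypot(*(q[:,:2]-p[:2]).T)<.06)&(q[:,2]>zmin)&(q[:,2]<p[2]+.0)&(hsv[:,2]>85)
    q=q[m];print('n',len(q),'zmin',q[:,2].min().round(4),'pos',p.round(4))
    from scipy.optimize import least_squares
    def f(x):
        a=np.array([x[2],x[3],1]);a/=np.linalg.norm(a);v=q-[x[0],x[1],p[2]-.03];return np.linalg.norm(v-np.outer(v@a,a),axis=1)-r0
    r=least_squares(f,[p[0],p[1],0,0],loss='soft_l1',f_scale=.001)
    yaw=.227;print('axis centre at tcp-30mm minus tcp',(r.x[:2]-p[:2]).round(4),'tilt along stand x,y',(r.x[2]*np.cos(yaw)+r.x[3]*np.sin(yaw)).round(3),(-r.x[2]*np.sin(yaw)+r.x[3]*np.cos(yaw)).round(3),'res',np.median(abs(r.fun)).round(5))
E
python3 -c "
from h import *
held(.0295,.165)
O=np.array([.6195,-.02,.105]);ex=np.array([np.cos(.227),np.sin(.227),0])
to(*(O-.013*ex+[0,0,.065]),.227)"
```

```text
n 528 zmin 0.1653 pos [ 0.6075 -0.0217  0.211 ]
axis centre at tcp-30mm minus tcp [ 0.0032 -0.0009] tilt along stand x,y -0.017 0.009 res 0.00083
pos [ 0.6075 -0.0217  0.211 ] yaw 0.2263 units [-0.021  0.028  1.025] turn -0.004 w 0.0589 t 6.95
```

```bash
cat > fit.py <<'E'
from h import *
from scipy.optimize import least_squares
def fit(views,zmax=.152):
    P=[]
    for n in views:
        P.append(cloud(grab(n)).reshape(-1,3))
    up=np.vstack(P);up=up[(up[:,2]>.07)&(up[:,2]<zmax)&(np.hypot(*(up[:,:2]-[.61,-.022]).T)<.042)]
    def res(x):
        e=np.array([np.cos(.227),np.sin(.227),0]);o=np.array([x[0],x[1],.105+x[3]]);z=-np.sin(x[2])*e+np.cos(x[2])*np.array([0,0,1]);v=up-o;h=v@z;r=np.linalg.norm(v-np.outer(h,z),axis=1)
        inn=np.abs(r-(.0315+.0015*(h+.032)/.064));out=np.abs(r-.0345);fl=np.hypot(h+.032,np.maximum(r-.0315,0))
        return np.minimum(np.minimum(np.minimum(inn,out)+np.maximum(h-.032,0),fl),.01)
    f=least_squares(res,[.619,-.02,.42,0],loss='soft_l1',f_scale=.002);print(views,len(up),f.x.round(4),np.median(res(f.x)).round(5))
if __name__=='__main__':
    fit(['scene']);held(.0295,.152)
E
python3 fit.py
```

```text
['scene'] 787 [ 0.6192 -0.0195  0.3939  0.0038] 0.00064
n 550 zmin 0.157 pos [ 0.6072 -0.0217  0.2112]
axis centre at tcp-30mm minus tcp [ 0.0029 -0.001 ] tilt along stand x,y -0.029 0.013 res 0.00082
```

Request:
play_rows(motion=[[-0.08,-0.02,0.2,0,50],[-0.08,-0.02,0.5,0,50],[-0.08,-0.02,0.75,0,50],[-0.08,-0.02,0.88,0,50],[-0.08,-0.02,0.88,0,50]])

```text
clock: 7.68
position: [0.6042, -0.0217, 0.1762]
ee_rot: [-0.0, 0.994, 0.113, -0.001]
contact_force: [0.6, 0.7, -1.2]
width: 0.0588
gripper_force: 33.3
```

Request:
play_rows(motion=[[0,0,0.04,0,50],[0,0,0.08,0,50],[0,0,0.12,0,50],[0,0,0.12,0,50]])

```text
clock: 8.18
position: [0.6049, -0.0219, 0.1724]
ee_rot: [0.0, 0.994, 0.113, 0.001]
contact_force: [0.8, -0.8, -1.1]
width: 0.0593
gripper_force: 33.4
```

Run:
```python
from h import *
held(.0295,.152)
st=manip.get_state();print(st['contact_force'],st['moment'])
s=grab('scene');c=cv2.resize(s['img'][145:245,250:350],(500,500),interpolation=3)
cv2.imwrite('pics/a4.png',c[:,:,::-1])
```

```text
n 252 zmin 0.1521 pos [ 0.6048 -0.0219  0.1723]
axis centre at tcp-30mm minus tcp [ 0.0027 -0.0016] tilt along stand x,y -0.018 0.036 res 0.00083
[ 0.16309257 -1.10040593 -0.98186855] [-0.12003932 -0.15071185  0.04394046]
```

View pics/a4.png

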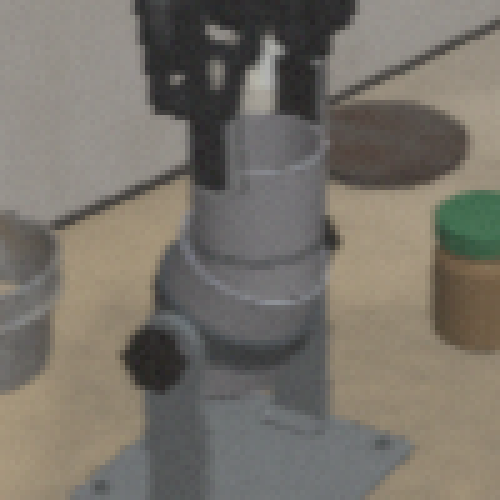

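The foot is now inside the mouth, with the rim line crossing in front of it near (260,295). I'll go a little deeper, then tilt.

Request:
play_rows(motion=[[0,0,0.04,0,50],[0,0,0.08,0,50],[0,0,0.08,0,50]])

```text
clock: 8.65
position: [0.6051, -0.022, 0.1691]
ee_rot: [0.0, 0.994, 0.113, 0.001]
contact_force: [3.1, -0.4, -0.3]
width: 0.0589
gripper_force: 33.4
```

Request:
play_rows(motion=[[-0.07,0,0.02,0,50],[-0.14,0,0.04,0,50],[-0.2,0,0.06,0,50],[-0.2,0,0.06,0,50]], newtons=25)

```text
clock: 9.15
position: [0.5968, -0.0241, 0.1668]
ee_rot: [0.001, 0.994, 0.113, 0.0]
contact_force: [4.3, -2.4, 3.8]
width: 0.0591
gripper_force: 28.5
```

```bash
python3 -c "
from h import *
held(.0295,.152)
st=manip.get_state();print(st['contact_force'],st['moment'],st['gripper_force'],st['position'])"
```

```text
n 216 zmin 0.152 pos [ 0.5968 -0.024   0.1668]
axis centre at tcp-30mm minus tcp [0.0097 0.0021] tilt along stand x,y -0.149 -0.014 res 0.00094
[ 4.34937415 -2.29653859  3.46148837] [-0.53139259 -0.79691913 -0.04603269] 28.496657936484553 [ 0.59682963 -0.02403189  0.16675565]
```

The cup is tilting as intended (0.15 rad) with low forces. Continuing.

Request:
play_rows(motion=[[-0.06,0,0.05,0,50],[-0.12,0,0.1,0,50],[-0.18,0,0.15,0,50],[-0.22,0,0.2,0,50],[-0.22,0,0.2,0,50]])

```text
clock: 9.82
position: [0.5878, -0.0256, 0.1581]
ee_rot: [0.0, 0.994, 0.113, -0.0]
contact_force: [3.0, -3.2, 1.1]
width: 0.0581
gripper_force: 26.5
```

```bash
python3 -c "
from h import *
held(.0298,.15)
st=manip.get_state();print(st['contact_force'],st['moment'],st['gripper_force'],st['position'])"
```

```text
n 137 zmin 0.15 pos [ 0.5878 -0.0256  0.1581]
axis centre at tcp-30mm minus tcp [0.0213 0.005 ] tilt along stand x,y -0.407 -0.013 res 0.00104
[ 3.94533019 -3.35054298  0.75686013] [-0.68013702 -0.6625597  -0.13771629] 26.523553922306746 [ 0.58780252 -0.02561146  0.15814345]
```

Request:
play_rows(motion=[[0.04,0,0.1,0,50],[0.08,0,0.2,0,50],[0.12,0,0.3,0,50],[0.16,0,0.38,0,50],[0.16,0,0.38,0,50]])

```text
clock: 10.5
position: [0.5946, -0.0242, 0.1426]
ee_rot: [0.0, 0.994, 0.113, -0.0]
contact_force: [4.3, -3.6, -0.1]
width: 0.0582
gripper_force: 26.7
```

Request:
play_rows(motion=[[0.03,0,0.06,0,50],[0.05,0,0.12,0,50],[0.05,0,0.12,0,50],[0.05,0,0.12,0,80],[0.05,0,0.12,0,80]])

```text
clock: 11.12
position: [0.5943, -0.0224, 0.1373]
ee_rot: [-0.001, 0.994, 0.113, -0.002]
contact_force: [-0.3, 0.3, -0.6]
width: 0.0801
gripper_force: 0.0
```

Request:
play_rows(motion=[[0,0,0,0,80],[0,0,-0.6,0,80],[0,0,-1.2,0,80],[0,0,-1.2,0,80]])

```text
clock: 11.62
position: [0.5972, -0.0235, 0.1881]
ee_rot: [0.0, 0.994, 0.113, 0.002]
contact_force: [0.5, -0.3, -0.4]
width: 0.0803
gripper_force: 0.0
```

```bash
cat > proud.py <<'E'
from h import *
from scipy.optimize import least_squares
import sys
r0=float(sys.argv[1])
s=grab('scene');P=cloud(s).reshape(-1,3)
O=np.array([.6192,-.0195,.1075]);e=np.array([np.cos(.227),np.sin(.227),0]);th=.397
a=-np.sin(th)*e+np.cos(th)*np.array([0,0,1]);n=np.array([-np.sin(.227),np.cos(.227),0]);b=np.cross(n,a)
v=P-O;h=v@a;x=v@b;y=v@n;r=np.hypot(x,y)
m=(r<.04)&(h>.02)&(h<.09);hsv=cv2.cvtColor(s['img'],cv2.COLOR_RGB2HSV).reshape(-1,3);m&=hsv[:,2]>85
for lo in np.arange(.024,.08,.004):
    k=m&(h>=lo)&(h<lo+.004);print(round(lo,3),k.sum(),'rmed outer',np.percentile(r[k],[50,90]).round(4) if k.sum() else '')
top=np.percentile(h[m],[95,98,99.5]);print('h top',top)
k=m&(h>top[1]-.004);f=least_squares(lambda c:np.hypot(x[k]-c[0],y[k]-c[1])-r0,[0,0],loss='soft_l1',f_scale=.001);print('rim centre offset',f.x,'n',k.sum())
pl=np.linalg.lstsq(np.c_[x[k],y[k],np.ones(k.sum())],h[k],rcond=None)[0];print('slope x,y',pl[:2])
print(manip.get_state()['position'],manip.get_state()['contact_force'],manip.get_state()['clock'])
E
python3 proud.py .0298
```

```text
0.024 101 rmed outer [0.0315 0.0345]
0.028 126 rmed outer [0.0312 0.0346]
0.032 65 rmed outer [0.0289 0.0319]
0.036 77 rmed outer [0.0291 0.032 ]
0.04 70 rmed outer [0.0288 0.0325]
0.044 89 rmed outer [0.0291 0.0322]
0.048 10 rmed outer [0.0286 0.0298]
0.052 0 rmed outer 
0.056 0 rmed outer 
0.06 0 rmed outer 
0.064 0 rmed outer 
0.068 0 rmed outer 
0.072 0 rmed outer 
0.076 0 rmed outer 
h top [0.04663707 0.0477032  0.04892001]
rim centre offset [-0.00011554 -0.00281433] n 106
slope x,y [-0.00425693  0.02793632]
[ 0.59627543 -0.02339623  0.1867296 ] [-0.24846924  1.02513035 -0.14392655] 11.675
```

The medium cup now rests on the springs, aligned and 17 mm proud. I'll press on both sides of the rim.

```bash
python3 -c "
from h import *
to(.5915,-.0275,.153,.227)"
```

```text
pos [ 0.5963 -0.0234  0.1867] yaw 0.2261 units [-0.14   0.073  0.843] turn -0.005 w 0.08 t 11.675
```

Request:
play_rows(motion=[[-0.14,0.07,0,0,46],[-0.14,0.07,0,0,46],[-0.14,0.07,0,0,46],[-0.14,0.07,0.4,0,46],[-0.14,0.07,0.84,0,46]])

```text
clock: 12.3
position: [0.5913, -0.0275, 0.1517]
ee_rot: [-0.0, 0.994, 0.113, -0.0]
contact_force: [-0.1, -0.1, -1.3]
width: 0.0459
gripper_force: 0.0
```

Request:
play_rows(motion=[[0,0,0.05,0,46],[0,0,0.1,0,46],[0,0,0.15,0,46],[0,0,0.15,0,46]])

```text
clock: 12.8
position: [0.5916, -0.0276, 0.1472]
ee_rot: [0.0, 0.994, 0.113, 0.0]
contact_force: [-0.6, -0.6, -0.0]
width: 0.0458
gripper_force: 0.0
```

Request:
play_rows(motion=[[0.02,0,0.05,0,46],[0.04,0,0.1,0,46],[0.06,0,0.15,0,46],[0.06,0,0.15,0,46]])

```text
clock: 13.3
position: [0.5941, -0.0271, 0.1408]
ee_rot: [0.0, 0.994, 0.113, 0.0]
contact_force: [0.5, -0.8, 0.1]
width: 0.0457
gripper_force: 0.6
```

```bash
python3 proud.py .0298 | tail -5
python3 - <<'E'
from h import *
s=grab('scene');c=cv2.resize(s['img'][155:235,258:338],(600,600),interpolation=3)
cv2.imwrite('pics/a5.png',np.clip(c[:,:,::-1]*1.5,0,255).astype(np.uint8))
E
```

```text
0.076 8 rmed outer [0.026  0.0321]
h top [0.07305502 0.08003917 0.08433225]
rim centre offset [ 0.00612161 -0.00207218] n 18
slope x,y [0.51429029 0.00756955]
[ 0.59402655 -0.02705829  0.14078335] [-0.12312859  0.40544857  0.55083819] 13.35
```

View pics/a5.png

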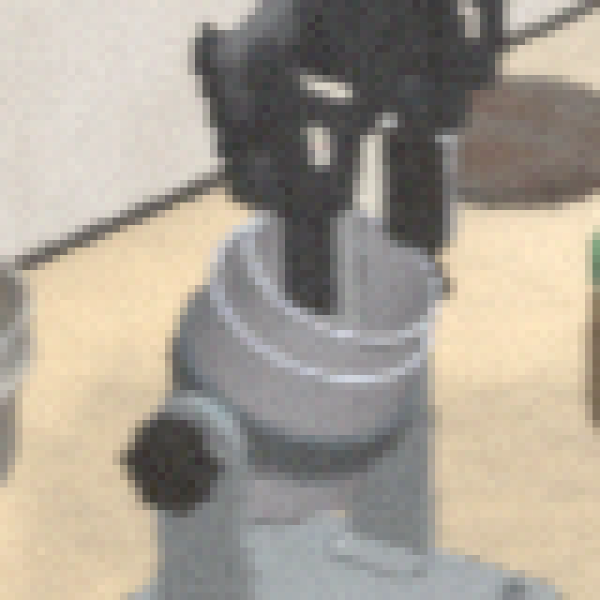

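The near fingertip is at crop (315,310), i.e. scene pixel (300,196), and the far one near (415,250). It isn't clear whether they're inside the rim or still above it, so I'll compute it.

Run:
```python
from h import *
s=grab('scene');C=cloud(s)
e=np.array([np.cos(.227),np.sin(.227),0]);n=np.array([-np.sin(.227),np.cos(.227),0]);p=manip.get_state()['position']
hs=cv2.cvtColor(s['img'],cv2.COLOR_RGB2HSV)
P=C.reshape(-1,3);v=P-p;m=(hs[:,:,2].ravel()<70)&(np.abs(v@e)<.03)&(np.abs(v@n)<.06)&(v[:,2]<.04)&(v[:,2]>-.01)
q=v[m];xx=q@e;yy=q@n
for lo in np.arange(-.004,.04,.004):
    for sg in(1,-1):
        k=(q[:,2]>=lo)&(q[:,2]<lo+.004)&(yy*sg>0)
        if k.sum()>2: print(round(lo,3),sg,k.sum(),'x',np.percentile(xx[k],[5,95]).round(4),'y',np.percentile(yy[k],[5,50,95]).round(4))
```

```text
0.004 -1 9 x [-0.0062  0.0118] y [-0.0283 -0.0247 -0.0229]
0.008 -1 11 x [-0.0066  0.0088] y [-0.0263 -0.0248 -0.0232]
0.012 1 8 x [-0.0075  0.0037] y [0.0305 0.0337 0.0354]
0.012 -1 12 x [-0.0072  0.0086] y [-0.0263 -0.0251 -0.0227]
0.016 1 12 x [-0.0074  0.0057] y [0.0305 0.0351 0.0365]
0.016 -1 11 x [-0.0078  0.0077] y [-0.0279 -0.025  -0.0225]
0.02 1 10 x [-0.0077  0.0054] y [0.0333 0.0346 0.0373]
0.02 -1 11 x [-0.0082  0.008 ] y [-0.0268 -0.0247 -0.0231]
0.024 1 11 x [-0.0062  0.0066] y [0.0308 0.0338 0.0373]
0.024 -1 10 x [-0.0065  0.006 ] y [-0.0267 -0.0249 -0.0233]
0.028 1 11 x [-0.0074  0.0043] y [0.0311 0.0354 0.0371]
0.028 -1 12 x [-0.0086  0.0087] y [-0.0262 -0.0244 -0.0235]
0.032 1 10 x [-0.0067  0.0054] y [0.0316 0.0345 0.0366]
0.032 -1 16 x [-0.0074  0.0101] y [-0.0269 -0.0253 -0.0223]
0.036 1 10 x [-0.0063  0.0049] y [0.0329 0.0349 0.0358]
0.036 -1 13 x [-0.0069  0.0086] y [-0.0309 -0.0251 -0.0238]
```

Request:
play_rows(motion=[[0.02,0,0.05,0,46],[0.04,0,0.1,0,46],[0.04,0,0.1,0,46]])

```text
clock: 13.82
position: [0.5954, -0.0266, 0.1366]
ee_rot: [-0.0, 0.994, 0.113, -0.0]
contact_force: [0.6, -0.1, 0.5]
width: 0.046
gripper_force: 0.3
```

```bash
python3 proud.py .0298 | head -16
```

```text
0.024 72 rmed outer [0.0318 0.0348]
0.028 113 rmed outer [0.0313 0.0347]
0.032 42 rmed outer [0.0287 0.031 ]
0.036 68 rmed outer [0.0289 0.0306]
0.04 5 rmed outer [0.0297 0.0305]
0.044 6 rmed outer [0.0319 0.035 ]
0.048 7 rmed outer [0.0329 0.0342]
0.052 10 rmed outer [0.0316 0.0342]
0.056 8 rmed outer [0.0312 0.0355]
0.06 12 rmed outer [0.0292 0.0333]
0.064 7 rmed outer [0.0267 0.0321]
0.068 7 rmed outer [0.0287 0.0308]
0.072 11 rmed outer [0.0259 0.0316]
0.076 11 rmed outer [0.0283 0.0305]
h top [0.07363148 0.07786094 0.08567091]
rim centre offset [ 0.00798696 -0.00305879] n 20
```

The rim has already dropped to about h=40 mm (home is 38), so it seems to be past the springs. I'll press until force shows.

Request:
play_rows(motion=[[0.02,0,0.04,0,46],[0.03,0,0.08,0,46],[0.03,0,0.08,0,46]])

```text
clock: 14.25
position: [0.5962, -0.0265, 0.1345]
ee_rot: [0.0, 0.994, 0.113, -0.0]
contact_force: [-2.4, 0.6, 6.4]
width: 0.0458
gripper_force: 3.4
```

```bash
python3 proud.py .0298 | sed -n 2,6p
```

```text
0.028 110 rmed outer [0.0309 0.0349]
0.032 57 rmed outer [0.0289 0.0311]
0.036 35 rmed outer [0.0292 0.03  ]
0.04 5 rmed outer [0.0292 0.0323]
0.044 6 rmed outer [0.0318 0.037 ]
```

Request:
play_rows(motion=[[0.01,0,0.04,0,46],[0.02,0,0.08,0,46],[0.02,0,0.08,0,46]])

```text
clock: 14.68
position: [0.5965, -0.0266, 0.1337]
ee_rot: [0.001, 0.994, 0.113, 0.0]
contact_force: [-7.8, -0.1, 18.7]
width: 0.0462
gripper_force: 9.6
```

Request:
play_rows(motion=[[0.01,0,0.04,0,46],[0.02,0,0.08,0,46],[0.02,0,0.08,0,46]])

```text
clock: 15.05
position: [0.5967, -0.0266, 0.1331]
ee_rot: [0.001, 0.994, 0.113, 0.0]
contact_force: [-12.5, 0.9, 31.5]
width: 0.0461
gripper_force: 16.3
```

Request:
play_rows(motion=[[-0.04,0,-0.2,0,46],[-0.2,0,-0.8,0,46],[-0.2,0,-2.0,0,80],[-0.2,0,-2.5,0,80],[-0.2,0,-2.5,0,80]])

```text
clock: 15.68
position: [0.5912, -0.0279, 0.2287]
ee_rot: [0.0, 0.994, 0.113, 0.002]
contact_force: [-0.7, -0.3, -0.9]
width: 0.0798
gripper_force: 0.0
```

```bash
python3 proud.py .0298; python3 fit.py | head -1
```

```text
0.024 89 rmed outer [0.0311 0.0339]
0.028 124 rmed outer [0.0312 0.0351]
0.032 80 rmed outer [0.0292 0.0314]
0.036 45 rmed outer [0.029  0.0308]
0.04 0 rmed outer 
0.044 0 rmed outer 
0.048 0 rmed outer 
0.052 0 rmed outer 
0.056 0 rmed outer 
0.06 0 rmed outer 
0.064 0 rmed outer 
0.068 0 rmed outer 
0.072 0 rmed outer 
0.076 0 rmed outer 
h top [0.03696949 0.03784071 0.0382008 ]
rim centre offset [-0.00039609 -0.00090824] n 86
slope x,y [-0.00792334  0.01583842]
[ 0.59021621 -0.02774968  0.22701906] [-0.2444353   0.56717982 -0.49772959] 15.725
['scene'] 963 [ 0.5722 -0.0303  0.3543  0.1287] 0.00112
```

The medium cup is home: rim 6 mm proud, hard stop at 31 N. Next, the small cup.

```bash
python3 -c "
from h import *
to(.466,.2525,.15,.227);to(.466,.2525,.053,.227)"
```

```text
pos [ 0.5894 -0.0277  0.2255] yaw 0.226 units [-1.431 -7.515  1.902] turn -0.006 w 0.0801 t 15.825
pos [ 0.5894 -0.0277  0.2255] yaw 0.226 units [-1.424 -7.513  4.326] turn -0.006 w 0.0801 t 15.825
```

Request:
play_rows(motion=[[-0.2,-1.3,0,0,85],[-0.5,-2.7,0.2,0,85],[-0.8,-4.1,0.6,0,85],[-1.1,-5.5,1.0,0,85],[-1.35,-6.9,1.5,0,85]], newtons=30)

```text
clock: 16.45
position: [0.4741, 0.2303, 0.1654]
ee_rot: [0.0, 0.994, 0.113, -0.001]
contact_force: [0.5, 0.5, -0.1]
width: 0.0853
gripper_force: 0.0
```

Request:
play_rows(motion=[[-0.08,-0.6,0.4,0,85],[-0.08,-0.6,0.4,0,85],[-0.08,-0.6,0.4,0,85]])

```text
clock: 16.82
position: [0.4675, 0.2511, 0.1508]
ee_rot: [0.001, 0.994, 0.113, -0.0]
contact_force: [0.6, -0.7, 0.6]
width: 0.0848
gripper_force: 0.0
```

```bash
python3 -c "
from h import *
to(.466,.2525,.053,.227)"
```

```text
pos [0.4675 0.2511 0.1508] yaw 0.2261 units [-0.026 -0.046  2.444] turn -0.005 w 0.0848 t 16.825
```

Request:
play_rows(motion=[[-0.03,-0.03,1.2,0,85],[-0.03,-0.03,2.0,0,85],[-0.03,-0.03,2.38,0,85],[-0.03,-0.03,2.38,0,45],[-0.03,-0.03,2.38,0,45]])

```text
clock: 17.45
position: [0.4673, 0.2527, 0.0574]
ee_rot: [-0.0, 0.994, 0.112, 0.001]
contact_force: [0.6, 0.2, 5.2]
width: 0.0511
gripper_force: 8.1
```

Request:
play_rows(motion=[[0,0,0,0,45],[0,0,0,0,45],[0,0,0,0,45]])

```text
clock: 17.82
position: [0.4672, 0.2529, 0.0576]
ee_rot: [-0.0, 0.994, 0.113, 0.002]
contact_force: [-0.1, -0.4, 6.7]
width: 0.0501
gripper_force: 31.5
```

Request:
play_rows(motion=[[0,0,-0.5,0,45],[0,0,-1.5,0,45],[0,0,-3.0,0,45],[0,0,-4.6,0,45],[0,0,-4.6,0,45]])

```text
clock: 18.45
position: [0.4686, 0.2539, 0.2457]
ee_rot: [-0.002, 0.994, 0.113, 0.006]
contact_force: [0.1, 0.7, -2.0]
width: 0.05
gripper_force: 31.8
```

```bash
python3 -c "
from h import *
held(.0247,.12)
to(.6048,-.0225,.240,.227)"
```

```text
n 873 zmin 0.1886 pos [0.4668 0.2532 0.2427]
axis centre at tcp-30mm minus tcp [0.0038 0.0004] tilt along stand x,y -0.037 0.011 res 0.00053
pos [0.4668 0.2532 0.2427] yaw 0.2262 units [1.815 7.49  0.072] turn -0.005 w 0.0498 t 18.5
```

```bash
python3 -c "
from h import *
to(.6021,-.0248,.240,.227)"
```

```text
pos [0.4668 0.2532 0.2427] yaw 0.2262 units [1.736 7.53  0.071] turn -0.005 w 0.0498 t 18.5
```

Request:
play_rows(motion=[[0.3,1.2,0,0,45],[0.6,2.6,0,0,45],[0.9,4.0,0,0,45],[1.2,5.4,0,0,45],[1.55,6.7,0,0,45]])

```text
clock: 19.12
position: [0.5855, 0.0037, 0.2376]
ee_rot: [-0.001, 0.994, 0.113, -0.002]
contact_force: [0.1, 0.6, -0.3]
width: 0.05
gripper_force: 31.9
```

Request:
play_rows(motion=[[0.19,0.83,0,0,45],[0.19,0.83,0.1,0,45],[0.19,0.83,0.3,0,45],[0.19,0.83,0.3,0,45]])

```text
clock: 19.62
position: [0.5996, -0.0241, 0.2263]
ee_rot: [-0.001, 0.994, 0.113, -0.002]
contact_force: [-0.5, 0.1, -1.2]
width: 0.0498
gripper_force: 31.9
```

```bash
python3 -c "
from h import *
held(.0247,.157)
to(.6021,-.0248,.183,.227)"
```

```text
n 507 zmin 0.1698 pos [ 0.6001 -0.0241  0.2271]
axis centre at tcp-30mm minus tcp [ 0.0008 -0.0006] tilt along stand x,y -0.016 0.008 res 0.00087
pos [ 0.6001 -0.0241  0.2271] yaw 0.2274 units [0.046 0.03  1.103] turn 0.003 w 0.0498 t 19.675
```

```bash
python3 -c "
from h import *
to(.6044,-.0237,.188,.227)"
```

```text
pos [ 0.6001 -0.0241  0.2271] yaw 0.2274 units [0.108 0.016 0.977] turn 0.003 w 0.0498 t 19.675
```

Request:
play_rows(motion=[[0.1,0.01,0.2,0,45],[0.1,0.01,0.45,0,45],[0.1,0.01,0.7,0,45],[0.1,0.01,0.95,0,45],[0.1,0.01,0.95,0,45]])

```text
clock: 20.3
position: [0.6044, -0.0248, 0.1888]
ee_rot: [-0.0, 0.994, 0.113, -0.001]
contact_force: [0.5, 0.1, -0.4]
width: 0.0499
gripper_force: 31.9
```

Request:
play_rows(motion=[[0,0,0.05,0,45],[0,0,0.1,0,45],[0,0,0.15,0,45],[0,0,0.15,0,45]])

```text
clock: 20.8
position: [0.6051, -0.0249, 0.184]
ee_rot: [0.0, 0.994, 0.113, -0.0]
contact_force: [-0.0, -0.7, -2.0]
width: 0.0497
gripper_force: 31.9
```

```bash
python3 -c "
from h import *
held(.0247,.157)
print(manip.get_state()['contact_force'])
to(.6044,-.0237,.180,.227)"
```

```text
n 264 zmin 0.1571 pos [ 0.6052 -0.0249  0.1841]
axis centre at tcp-30mm minus tcp [ 0.001  -0.0007] tilt along stand x,y 0.005 0.004 res 0.00081
[ 0.05466563  0.11466665 -1.11227764]
pos [ 0.6052 -0.0249  0.1841] yaw 0.226 units [-0.012 -0.033  0.103] turn -0.006 w 0.0499 t 20.85
```

Request:
play_rows(motion=[[-0.01,-0.02,0.05,0,45],[-0.01,-0.02,0.1,0,45],[-0.01,-0.02,0.14,0,45],[-0.01,-0.02,0.14,0,45]])

```text
clock: 21.35
position: [0.6045, -0.0242, 0.1783]
ee_rot: [0.0, 0.994, 0.113, -0.0]
contact_force: [-0.0, 0.4, -1.2]
width: 0.0501
gripper_force: 31.9
```

Request:
play_rows(motion=[[-0.07,0,0.02,0,45],[-0.14,0,0.04,0,45],[-0.2,0,0.06,0,45],[-0.2,0,0.06,0,45]], newtons=25)

```text
clock: 21.85
position: [0.5981, -0.0261, 0.1772]
ee_rot: [0.0, 0.994, 0.113, 0.002]
contact_force: [3.6, 0.8, 2.7]
width: 0.05
gripper_force: 31.6
```

```bash
python3 -c "
from h import *
held(.0247,.154)
print(manip.get_state()['contact_force'])"
```

```text
n 234 zmin 0.154 pos [ 0.5979 -0.0261  0.177 ]
axis centre at tcp-30mm minus tcp [ 0.0052 -0.0001] tilt along stand x,y -0.082 0.027 res 0.00086
[2.93338008 0.73551058 2.7982802 ]
```

Rotating fine; continuing.

Request:
play_rows(motion=[[-0.07,0,0.04,0,45],[-0.14,0,0.08,0,45],[-0.2,0,0.13,0,45],[-0.25,0,0.18,0,45],[-0.25,0,0.18,0,45]])

```text
clock: 22.52
position: [0.5866, -0.0283, 0.1684]
ee_rot: [0.0, 0.994, 0.113, -0.001]
contact_force: [3.0, -1.0, -0.1]
width: 0.0498
gripper_force: 25.8
```

```bash
python3 -c "
from h import *
held(.0247,.154)
print(manip.get_state()['contact_force'])"
```

```text
n 177 zmin 0.1541 pos [ 0.5866 -0.0283  0.1684]
axis centre at tcp-30mm minus tcp [0.0157 0.0045] tilt along stand x,y -0.335 -0.04 res 0.00084
[ 2.64818588 -0.94860414 -0.15263793]
```

Request:
play_rows(motion=[[0.02,0,0.1,0,45],[0.06,0,0.2,0,45],[0.1,0,0.3,0,45],[0.15,0,0.4,0,45],[0.15,0,0.4,0,45]])

```text
clock: 23.2
position: [0.5928, -0.0268, 0.1522]
ee_rot: [-0.0, 0.994, 0.113, -0.001]
contact_force: [3.2, -1.3, -0.9]
width: 0.0496
gripper_force: 25.9
```

Request:
play_rows(motion=[[0.03,0,0.05,0,45],[0.04,0,0.1,0,45],[0.04,0,0.1,0,45],[0.04,0,0.1,0,75],[0.04,0,0.1,0,75]])

```text
clock: 23.82
position: [0.593, -0.0262, 0.1482]
ee_rot: [-0.0, 0.994, 0.113, -0.002]
contact_force: [0.5, 0.1, -0.2]
width: 0.0748
gripper_force: 0.0
```

Request:
play_rows(motion=[[0,0,0,0,75],[0,0,-0.6,0,75],[0,0,-1.2,0,75],[0,0,-1.2,0,75]])

```text
clock: 24.32
position: [0.5955, -0.0266, 0.1987]
ee_rot: [0.001, 0.994, 0.113, 0.002]
contact_force: [0.7, 1.3, -0.5]
width: 0.0748
gripper_force: 0.0
```

```bash
python3 proud.py .0252
```

```text
0.024 68 rmed outer [0.0313 0.0348]
0.028 131 rmed outer [0.0308 0.0352]
0.032 92 rmed outer [0.0268 0.0306]
0.036 69 rmed outer [0.0258 0.0307]
0.04 63 rmed outer [0.0252 0.0285]
0.044 60 rmed outer [0.0249 0.0274]
0.048 78 rmed outer [0.0253 0.0283]
0.052 19 rmed outer [0.0265 0.0292]
0.056 0 rmed outer 
0.06 0 rmed outer 
0.064 0 rmed outer 
0.068 0 rmed outer 
0.072 0 rmed outer 
0.076 0 rmed outer 
h top [0.05158202 0.05233645 0.05327936]
rim centre offset [-0.0036321  -0.00017523] n 91
slope x,y [0.00750068 0.00516477]
[ 0.59453689 -0.02647376  0.19719962] [-0.21354299 -0.35290175  0.45650652] 24.375
```

The small cup rests on the springs, aligned. Pressing it now.

```bash
python3 -c "
from h import *
to(.5902,-.028,.157,.227)"
```

```text
pos [ 0.5945 -0.0265  0.1972] yaw 0.226 units [-0.115  0.012  1.005] turn -0.006 w 0.0751 t 24.375
```

Request:
play_rows(motion=[[-0.11,0.01,0,0,38],[-0.11,0.01,0,0,38],[-0.11,0.01,0,0,38],[-0.11,0.01,0.5,0,38],[-0.11,0.01,1.0,0,38]])

```text
clock: 25.0
position: [0.5905, -0.0279, 0.1564]
ee_rot: [0.0, 0.994, 0.113, 0.0]
contact_force: [0.1, -0.0, -0.0]
width: 0.0379
gripper_force: 0.0
```

Request:
play_rows(motion=[[0.01,0,0.05,0,38],[0.03,0,0.1,0,38],[0.06,0,0.15,0,38],[0.08,0,0.2,0,38],[0.08,0,0.2,0,38]])

```text
clock: 25.62
position: [0.5943, -0.028, 0.1497]
ee_rot: [0.001, 0.994, 0.113, 0.001]
contact_force: [0.2, -2.1, 2.7]
width: 0.038
gripper_force: 1.9
```

```bash
python3 proud.py .0252 | sed -n '3,10p;$p'
```

```text
0.032 86 rmed outer [0.0286 0.0311]
0.036 59 rmed outer [0.0267 0.0298]
0.04 51 rmed outer [0.0255 0.0277]
0.044 51 rmed outer [0.0259 0.0287]
0.048 49 rmed outer [0.0257 0.0284]
0.052 10 rmed outer [0.0227 0.0274]
0.056 7 rmed outer [0.0247 0.0266]
0.06 10 rmed outer [0.026  0.0324]
[ 0.59426391 -0.02793288  0.14971136] [-0.32946906 -2.57710872  3.63292144] 25.675
```

Contact has begun. I'll keep pushing along the axis.

Request:
play_rows(motion=[[0.02,0,0.05,0,38],[0.04,0,0.1,0,38],[0.06,0,0.15,0,38],[0.06,0,0.15,0,38]])

```text
clock: 26.18
position: [0.5956, -0.026, 0.1426]
ee_rot: [-0.001, 0.994, 0.113, -0.0]
contact_force: [0.4, -0.1, 3.6]
width: 0.0381
gripper_force: 1.2
```

```bash
python3 proud.py .0252 | sed -n '3,10p;$p'
```

```text
0.032 94 rmed outer [0.0282 0.0308]
0.036 49 rmed outer [0.0268 0.0297]
0.04 56 rmed outer [0.0264 0.0297]
0.044 6 rmed outer [0.0256 0.0281]
0.048 5 rmed outer [0.0262 0.0272]
0.052 9 rmed outer [0.0279 0.0324]
0.056 7 rmed outer [0.0267 0.03  ]
0.06 12 rmed outer [0.0259 0.0303]
[ 0.59560491 -0.02600693  0.14259838] [ 0.49557912 -0.72831607  2.86899761] 26.225
```

It has snapped past the springs. Now I'll press firmly to the stop.

Request:
play_rows(motion=[[0.02,0,0.05,0,38],[0.03,0,0.08,0,38],[0.04,0,0.12,0,38],[0.04,0,0.12,0,38]])

```text
clock: 26.72
position: [0.597, -0.0275, 0.1411]
ee_rot: [0.002, 0.994, 0.113, 0.0]
contact_force: [-5.2, -3.3, 17.2]
width: 0.0381
gripper_force: 9.3
```

Request:
play_rows(motion=[[0.01,0,0.03,0,38],[0.01,0,0.06,0,38],[0.01,0,0.06,0,38]])

```text
clock: 27.1
position: [0.5974, -0.0279, 0.1405]
ee_rot: [0.002, 0.994, 0.113, 0.001]
contact_force: [-8.7, -3.3, 25.9]
width: 0.038
gripper_force: 13.7
```

Request:
play_rows(motion=[[0.01,0,0.03,0,38],[0.01,0,0.06,0,38],[0.01,0,0.06,0,38]])

```text
clock: 27.48
position: [0.5976, -0.0282, 0.1401]
ee_rot: [0.003, 0.994, 0.113, 0.001]
contact_force: [-10.9, -3.8, 35.2]
width: 0.0379
gripper_force: 18.3
```

Request:
play_rows(motion=[[-0.04,0,-0.2,0,38],[-0.2,0,-0.8,0,38],[-0.3,0,-2.2,0,38],[-1.2,0,-3.2,0,38],[-2.5,0,-3.5,0,38]])

```text
clock: 28.1
position: [0.5014, -0.0483, 0.2751]
ee_rot: [0.0, 0.994, 0.113, 0.002]
contact_force: [-0.2, -0.3, 0.3]
width: 0.0379
gripper_force: 0.0
```

Request:
play_rows(motion=[[-1,0,0,0,38],[-2,0,0,0,38],[-2,0,0,0,38]])

```text
clock: 28.48
position: [0.4196, -0.0657, 0.2728]
ee_rot: [-0.001, 0.994, 0.112, -0.001]
contact_force: [-0.3, 0.5, 0.3]
width: 0.0382
gripper_force: 0.0
```

```bash
python3 proud.py .0252
python3 - <<'E'
from h import *
s=grab('scene');c=cv2.resize(s['img'][155:235,258:338],(600,600),interpolation=3)
cv2.imwrite('pics/a6.png',np.clip(c[:,:,::-1]*1.4,0,255).astype(np.uint8))
E
```

```text
0.024 76 rmed outer [0.0308 0.034 ]
0.028 128 rmed outer [0.0305 0.0351]
0.032 110 rmed outer [0.0277 0.0306]
0.036 82 rmed outer [0.0259 0.0299]
0.04 63 rmed outer [0.0251 0.0281]
0.044 9 rmed outer [0.0256 0.0277]
0.048 0 rmed outer 
0.052 0 rmed outer 
0.056 0 rmed outer 
0.06 0 rmed outer 
0.064 0 rmed outer 
0.068 0 rmed outer 
0.072 0 rmed outer 
0.076 0 rmed outer 
h top [0.04278944 0.04384675 0.04452326]
rim centre offset [-0.00316353 -0.00124736] n 74
slope x,y [-4.94587111e-05  2.56344668e-02]
[ 0.42152513 -0.06590663  0.27301105] [1.44908201 0.52896627 0.19025321] 28.525
```

View pics/a6.png

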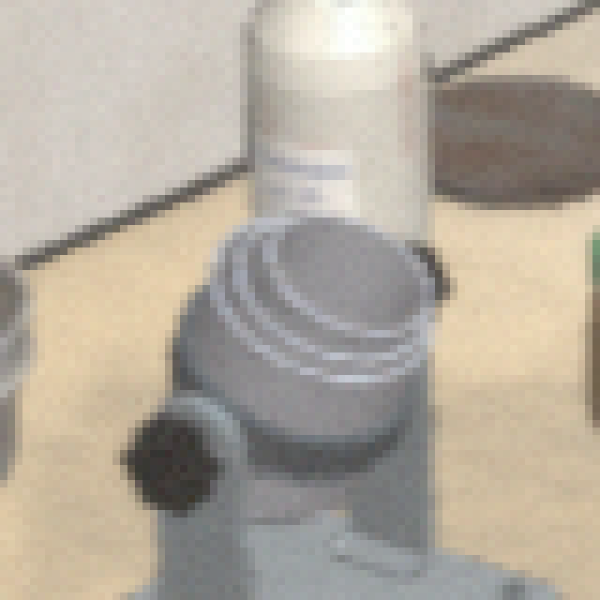

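The final crop shows three evenly stepped rims, with bottoms at about (360,380), (355,360) and (385,332). The small rim is at h≈44 mm, the home value. One last check that it sits level side to side.

Run:
```python
from h import *
O=np.array([.6192,-.0195,.1075]);e=np.array([np.cos(.227),np.sin(.227),0]);th=.397
a=-np.sin(th)*e+np.cos(th)*np.array([0,0,1]);n=np.array([-np.sin(.227),np.cos(.227),0]);b=np.cross(n,a)
for nm in('scene','top'):
    P=np.vstack([cloud(grab(nm)).reshape(-1,3) for _ in range(6)]);v=P-O;h=v@a;x=v@b;y=v@n
    for lab,r0,cx,lo in(('small',.0255,-.002,.034),('med',.030,-.001,.030),('large',.0345,0,.024)):
        r=np.hypot(x-cx,y+.001);o=[]
        for ang in range(-180,180,45):
            t=np.degrees(np.arctan2(y,x-cx));k=(np.abs((t-ang+180)%360-180)<22)&(np.abs(r-r0)<.0025)&(h>lo)&(h<.06)
            o.append((ang,int(k.sum()),round(float(np.percentile(h[k],95))*1e3,1) if k.sum()>8 else None))
        print(nm,lab,o)
```

```text
scene small [(-180, 97, 43.5), (-135, 92, 42.9), (-90, 153, 42.2), (-45, 126, 43.2), (0, 39, 44.3), (45, 77, 44.9), (90, 141, 43.9), (135, 168, 43.8)]
scene med [(-180, 102, 42.8), (-135, 23, 42.6), (-90, 19, 41.1), (-45, 7, None), (0, 68, 37.5), (45, 89, 37.2), (90, 126, 36.9), (135, 131, 38.4)]
scene large [(-180, 62, 30.6), (-135, 7, None), (-90, 0, None), (-45, 6, None), (0, 73, 32.2), (45, 106, 31.6), (90, 177, 35.8), (135, 128, 36.4)]
top small [(-180, 2, None), (-135, 0, None), (-90, 33, 43.0), (-45, 62, 44.3), (0, 26, 44.7), (45, 26, 45.0), (90, 58, 46.1), (135, 69, 44.9)]
top med [(-180, 5, None), (-135, 0, None), (-90, 11, 38.7), (-45, 47, 38.6), (0, 60, 38.1), (45, 88, 38.7), (90, 96, 37.5), (135, 99, 42.8)]
top large [(-180, 6, None), (-135, 0, None), (-90, 33, 33.1), (-45, 95, 32.6), (0, 89, 32.4), (45, 102, 32.7), (90, 83, 33.2), (135, 102, 36.8)]
```

Both views show the small cup's +y side about 2–3 mm high, so that side isn't fully seated. I'll press there with closed fingers.

```bash
python3 -c "
from h import *
to(.5878,-.0027,.20,.227)"
```

```text
pos [ 0.4227 -0.0664  0.2732] yaw 0.2261 units [ 4.379 -0.626  1.829] turn -0.005 w 0.0378 t 29.175
```

Request:
play_rows(motion=[[1.2,-0.1,0,0,0],[2.5,-0.3,0.2,0,0],[3.6,-0.5,0.6,0,0],[4.38,-0.63,1.2,0,0],[4.38,-0.63,1.8,0,0]])

```text
clock: 29.8
position: [0.5901, -0.0016, 0.1999]
ee_rot: [-0.0, 0.994, 0.113, 0.001]
contact_force: [-0.6, -1.5, -0.7]
width: -0.0001
gripper_force: 0.0
```

Request:
play_rows(motion=[[0,0,0.4,0,0],[0,0,0.8,0,0],[0,0,1.1,0,0],[0,0,1.2,0,0],[0,0,1.2,0,0]])

```text
clock: 30.42
position: [0.5878, -0.0027, 0.1535]
ee_rot: [0.0, 0.994, 0.113, 0.0]
contact_force: [0.3, -0.4, -0.8]
width: 0.0003
gripper_force: 0.0
```

```bash
python3 -c "
from h import *
to(.5878,-.0027,.147,.227)"
```

```text
pos [ 0.5878 -0.0027  0.1535] yaw 0.2257 units [-0.001 -0.001  0.163] turn -0.007 w 0.0003 t 30.425
```

Request:
play_rows(motion=[[0.02,0,0.05,0,0],[0.04,0,0.1,0,0],[0.06,0,0.15,0,0],[0.06,0,0.15,0,0]])

```text
clock: 30.92
position: [0.59, -0.002, 0.1471]
ee_rot: [0.0, 0.994, 0.113, -0.0]
contact_force: [-0.6, -0.0, 0.2]
width: 0.0
gripper_force: 0.0
```

Request:
play_rows(motion=[[0.02,0,0.04,0,0],[0.03,0,0.08,0,0],[0.03,0,0.08,0,0]])

```text
clock: 31.3
position: [0.5913, -0.0013, 0.1444]
ee_rot: [-0.0, 0.994, 0.113, 0.0]
contact_force: [-0.3, 2.0, 2.5]
width: 0.0001
gripper_force: 1.7
```

Request:
play_rows(motion=[[0.01,0,0.04,0,0],[0.02,0,0.08,0,0],[0.02,0,0.08,0,0]])

```text
clock: 31.68
position: [0.5918, -0.001, 0.1434]
ee_rot: [-0.0, 0.994, 0.113, 0.001]
contact_force: [-4.9, 2.0, 14.6]
width: -0.0
gripper_force: 8.0
```

Request:
play_rows(motion=[[0.01,0,0.04,0,0],[0.02,0,0.08,0,0],[0.02,0,0.08,0,0]])

```text
clock: 32.05
position: [0.5921, -0.0008, 0.1426]
ee_rot: [-0.0, 0.994, 0.113, 0.001]
contact_force: [-9.7, 3.3, 26.6]
width: -0.0001
gripper_force: 14.7
```

The +y side is stiff at z=0.1426. I'll probe the -y side the same way, both to compare heights and to press it.

Request:
play_rows(motion=[[-0.04,0,-0.3,0,0],[-0.08,0.4,-0.5,0,0],[-0.08,1.0,-0.5,0,0],[-0.08,1.3,-0.5,0,0],[-0.08,1.3,-0.3,0,0]])

```text
clock: 32.67
position: [0.6019, -0.0546, 0.149]
ee_rot: [0.0, 0.994, 0.112, 0.0]
contact_force: [0.0, 0.7, 0.2]
width: -0.0001
gripper_force: 0.0
```

Request:
play_rows(motion=[[0.03,0,0.1,0,0],[0.06,0,0.18,0,0],[0.08,0,0.24,0,0],[0.08,0,0.24,0,0]])

```text
clock: 33.17
position: [0.603, -0.0532, 0.1429]
ee_rot: [0.002, 0.994, 0.114, -0.001]
contact_force: [-8.2, -3.2, 15.8]
width: -0.0002
gripper_force: 9.1
```

Request:
play_rows(motion=[[0.01,0,0.03,0,0],[0.02,0,0.06,0,0],[0.02,0,0.06,0,0]])

```text
clock: 33.55
position: [0.6036, -0.0539, 0.1423]
ee_rot: [0.003, 0.994, 0.114, -0.001]
contact_force: [-11.2, -5.1, 24.5]
width: -0.0001
gripper_force: 13.5
```

The two sides match to within 0.5 mm, so the cup is level and firmly seated. I'll retract and re-measure.

Request:
play_rows(motion=[[-0.04,0,-0.3,0,0],[-0.2,0,-0.9,0,0],[-0.4,0,-2.2,0,38],[-1.6,0,-3.2,0,38],[-2.8,0,-3.4,0,38]])

```text
clock: 34.17
position: [0.4969, -0.0769, 0.2763]
ee_rot: [0.001, 0.994, 0.114, 0.003]
contact_force: [-0.3, -0.9, -0.5]
width: 0.0377
gripper_force: 0.0
```

Request:
play_rows(motion=[[-1,0,0,0,38],[-2,0,0,0,38],[-2,0,0,0,38]])

```text
clock: 34.55
position: [0.4158, -0.0943, 0.2737]
ee_rot: [-0.0, 0.994, 0.112, -0.0]
contact_force: [0.9, 1.3, 0.0]
width: 0.038
gripper_force: 0.0
```

Run:
```python
from h import *
O=np.array([.6192,-.0195,.1075]);e=np.array([np.cos(.227),np.sin(.227),0]);th=.397
a=-np.sin(th)*e+np.cos(th)*np.array([0,0,1]);n=np.array([-np.sin(.227),np.cos(.227),0]);b=np.cross(n,a)
for nm in('scene','top'):
    P=np.vstack([cloud(grab(nm)).reshape(-1,3) for _ in range(6)]);v=P-O;h=v@a;x=v@b;y=v@n
    for lab,r0,cx,lo in(('small',.0255,-.002,.034),('med',.030,-.001,.030),('large',.0345,0,.024)):
        r=np.hypot(x-cx,y+.001);o=[]
        for ang in range(-180,180,45):
            t=np.degrees(np.arctan2(y,x-cx));k=(np.abs((t-ang+180)%360-180)<22)&(np.abs(r-r0)<.0025)&(h>lo)&(h<.06)
            o.append((ang,int(k.sum()),round(float(np.percentile(h[k],95))*1e3,1) if k.sum()>8 else None))
        print(nm,lab,o)
print(manip.get_state()['clock'],manip.get_state()['contact_force'])
```

```text
scene small [(-180, 90, 42.6), (-135, 101, 43.1), (-90, 144, 42.9), (-45, 103, 42.2), (0, 39, 43.5), (45, 79, 44.2), (90, 145, 43.8), (135, 172, 43.4)]
scene med [(-180, 105, 42.3), (-135, 18, 41.1), (-90, 5, None), (-45, 3, None), (0, 66, 37.5), (45, 88, 37.3), (90, 135, 36.9), (135, 149, 41.7)]
scene large [(-180, 63, 32.3), (-135, 10, 30.6), (-90, 0, None), (-45, 4, None), (0, 71, 32.2), (45, 107, 31.6), (90, 174, 36.0), (135, 135, 36.1)]
top small [(-180, 69, 44.5), (-135, 99, 44.2), (-90, 111, 44.1), (-45, 51, 43.9), (0, 21, 45.5), (45, 25, 45.2), (90, 64, 45.2), (135, 71, 44.5)]
top med [(-180, 142, 43.8), (-135, 96, 43.7), (-90, 68, 37.6), (-45, 46, 38.0), (0, 59, 38.9), (45, 86, 37.7), (90, 89, 38.2), (135, 107, 43.9)]
top large [(-180, 66, 37.6), (-135, 92, 35.3), (-90, 113, 32.3), (-45, 96, 31.8), (0, 91, 32.5), (45, 99, 32.0), (90, 82, 33.2), (135, 105, 37.1)]
35.15 [0.43344289 0.01220201 0.00174581]
```

The rims now stand at about 32, 38 and 44 mm, level within 1 mm, so both cups are home. Handing in.

```bash
python3 -c "
from rig import manip
print(manip.sign_off())"
```

```text
the job is handed in; nothing more can be done
None
```

The medium cup and then the small cup are pressed home in the large cup, each rim measuring about 6 mm above the next and level within about 1 mm; I did not touch the tin, jar or beaker, and the job was handed in at about 35 s (the sign-off returned no verdict).

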